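# Set the drive collar on the spindle flat and hold it for tightening

### The job

The collar of the bench turntable drive must go back on the drive's upright spindle, and its set screw only passes where the spindle has its flat. Pinch the bare spindle with the fingers to feel where the flat is and turn the spindle until the flat faces the front of the drive, where the zero mark is; then set the collar over the spindle with its screw pointing to the zero mark and press it down, without forcing it, until it has pushed the spring ring most of the way into the cap. Finish still gripping the collar and pressing it down there, so that I can tighten the screw, and do not push the things lying around out of their places.

Things in the scene. Friction and masses are not known exactly. Their poses are not given: they have to be found in the camera images.
- turntable_drive: Turntable drive fixed to the desk: grey gear housing 104 x 100 mm, a plate 150 x 118 mm under it, black motor at its rear, on top a round bearing cap (82 mm across, flat top 60 mm above the desk) with the upright spindle. Origin on the desk under the spindle's axis; x from the front to the rear (motor), z up. Nothing but the spindle and spring ring stands above 62 mm.
- spindle_top (a point): Centre of the spindle's top end, 103 mm above the desk; axes are the drive's and do not turn with the spindle. The spindle is a 20 mm round steel shaft, 43 mm out of the cap, 2 mm chamfer at the top, with one flat along its whole length, 5 mm from the axis (17 mm wide; 15 mm from flat to far side). It turns stiffly (0.12 N m), stays where left.
- zero_mark (a point): Black line on the cap at the drive's front (-x), 32 mm from the axis. Stops let the flat turn, seen from above, from 17 degrees clockwise of this mark to 112 degrees counter-clockwise of it (round by the drive's -y side), no farther. Between parallel pads the spindle measures 15 mm square on to the flat, 18.7 mm at 30 degrees off, 20 mm from 60 degrees on; firm pads give by about 1 mm.
- spring_ring (a joint): Spring ring (36 mm outside, 25 mm inside) round the foot of the spindle on the cap: 0 when up, its top then 65 mm above the desk and 38 mm below the spindle's top; 0.0045 m when pushed fully into the cap. It takes 3 N to start and 11 N at the bottom.
- collar_mid (a point): Centre, half-way up, of the loose collar: aluminium ring 44 mm across, 20 mm high, plain 22.4 mm bore, 110 g, lying flat on the desk at the start. z is its axis (up); the dark set screw stands out to -x, half-way up. On the raised spring ring this centre is 28 mm below the spindle's top.
- screw_end (a point): Outer end of the collar's set screw, 29 mm from the collar's axis; 6 mm thick, 7 mm out of the ring. Inside, its tip stops 5.8 mm from the collar's axis: it passes down along the flat (turned up to about 12 degrees off it) but not over the round, where the collar stops with its underside 7 mm below the spindle's top.
- collar: The same collar; this origin is the centre of its underside.
- hex_keys: Bystander: red folding hex key set 82 x 20 x 20 mm.
- ferrite_a: Bystander: grey clip-on ferrite block 36 x 34 x 31 mm.
- spacer: Bystander: plain steel ring, 32 mm in diameter, 12 mm high, without a screw, lying on the round aluminium table (170 mm) that was taken off the drive.
- fuse_box: Bystander: small carton 36 x 50 x 28 mm.
- adapter_desk: Bystander: small plated connector standing on its nut, 20 mm in diameter, 31 mm high.
Mind the look-alikes: they are no part of the job. Of the things that look like the turntable_drive, the larger one is meant.

How it is judged:
On the way:
1. the bare spindle has been pinched between the fingers, before the collar is near it (contact force between the fingers and turntable_drive above 3 N and horizontal distance between the grasp point and spindle_top below 0.015 m and horizontal distance between collar_mid and spindle_top above 0.05 m), for 0.1 s.
At the end, for the whole second after the job is handed in: The collar sits level round the spindle (within 4 mm of its axis) with the set screw down beside the flat and pointing to the zero mark within 15 degrees; it presses the spring ring more than 2.2 of its 4.5 mm down, with more than 4 N, while the fingers still grip the collar with more than 4 N (horizontal distance between collar_mid and spindle_top below 0.004 m and z of collar_mid in the frame of spindle_top below -0.029 m and value of joint spring_ring above 0.0022 m and angle between collar's own z axis and vertical below 0.1 rad and angle between the x axis of collar and the x axis of turntable_drive, either way round below 0.26 rad and x of screw_end in the frame of spindle_top below 0 m and contact force between the fingers and collar above 4 N and contact force between collar and turntable_drive above 4 N); the arm keeps its last pose, push and grip.
It fails at once if the collar is forced against the drive with more than 60 N (contact force between collar and turntable_drive above 60 N).
It fails at once if the collar is run down over the spindle with its screw pointing more than 20 degrees away from the zero mark (the spindle must be turned first) (horizontal distance between collar_mid and spindle_top below 0.006 m and z of collar_mid in the frame of spindle_top below -0.012 m and angle between the x axis of collar and the x axis of turntable_drive, either way round above 0.35 rad).
It fails at once if a bystander is pushed more than 3 cm out of its place (distance of any of hex_keys, ferrite_a, spacer, fuse_box, adapter_desk from where it was at the start of the episode above 0.03 m).
It also fails if it takes over 56 s, if anything falls off the work surface, if the arm or the gripper's body presses on something with over 40 N, if the wrist force passes 120 N, or if a joint passes its speed limit or range.

### The arm

A 7-joint arm with a two-finger parallel gripper is mounted at the origin on a cart in front of the work surface, level with it; the furniture and walls round the work are solid. World frame = base frame: x ahead of the robot, y to its left, z up, the work surface at z = 0. Lengths are in m, angles in rad, forces in N, time in s.
With the tool pointing down it reaches from about 0.4 to 0.85 m from the base axis. Payload 4.5 kg.
Tool frame: the origin (TCP) lies on the centre line of the jaws, within the pads' length; the fingertips stand ahead of it and the grasp point (between the pads) lies 6 mm ahead of it (manip.tip_reach is the z of the fingertips in the tool frame, in m); z points along the fingers, y is the line along which they close (so a half turn about z gives the same grasp; the last joint's range is limited). The gripper opens to 85 mm and grips with 20 to 120 N. Pads are 22 mm wide; open, the fingers measure 114 mm over their backs; the gripper's body (76 mm by 85 mm) begins 54 mm behind the grasp point. The pads swing forward as they close: fully open they stand 13 mm farther back than shut.
Start: joints at [1.38, 0.689, -0.195, 1.565, 0.157, 0.902, -0.215], TCP at [0.139, -0.609, 0.256] pointing down, gripper open.
Joint ranges: [-3.01, 3.01], [-0.46, 2.08], [-1.47, 1.51], [0.13, 2.56], [-1, 4.14], [0.04, 2.09], [-2.66, 2.66]. Speed limits (rad/s): [2.57, 2.57, 3.14, 3.14, 3.14, 3.14, 3.14].

### API

Orientations are given as a unit quaternion [w, x, y, z].
In Python, from cell import manip gives the robot as it stands.
- The arm moves only by the tool move_arm, never from a script. Its argument "series" is a list of rows, each a list of 5 numbers: the shift along the tool's x, y, z in m, then the turn about the tool's z in rad, then the finger opening in m, from 0 to 0.0854. A call has 1 to 5 rows; each row is the pose to reach, as a shift and turn from the pose commanded when the call began, along the tool's axes at that moment; what a row does not reach only later rows make up. A row lasts 1/8 s, in which the tool goes at most 62.5 mm and 10.7 degrees, less where a joint would pass 70% of its speed; a pose out of reach is approached as far as the arm can. A call with a gripper value outside its range is refused whole. The fingers move at their own pace and stop on an object; the grip force is fixed at half the most. Time passes only in rows, so rows that repeat a pose let the fingers close. It gives the time, the measured TCP pose, the force, the opening and the grip force at its end, in the units of the state.
- manip.observe(): the state, without advancing time (a new reading comes with each control period).
- manip.capture(name): name is "scene" or "side" or "wrist"; returns (picture, depth): 384x512x3 uint8, red, green, blue; 384x512 float32, m along the optical axis (not along the pixel's ray), 0 where there is no reading.
- manip.calibration(name): a dict with "fx", "fy", "cx", "cy" (pixels), "pose" (4x4, takes a point from camera to world coordinates); the wrist camera has in their place "mount" (4x4, takes a point from camera to tool coordinates, whose origin is the TCP and whose axes are the flange's). Camera axes: x right, y down, z forward; pixel columns grow to the right and rows downward; lengths in m; the calibration is good to about 2 mm. The wrist camera is an equidistant fisheye: a pixel r from the principal point sees the ray r / f radians off the axis. A picture is of the moment at which its call begins: read the wrist's pose just before it. calibration takes no time and is no camera call.
- manip.finish_job(): hands the job in; it is judged then, once.
The state is a dict: "clock": time; "joints": joint angles; "joint_velocities": joint speeds; "joint_torque": joint torques, N m; "tool_pos": TCP position; "ee_rot": TCP orientation; "force": force on the tool from outside, world axes, zero at the start; "wrist_torque": the same for the moment, N m; "grip_width": opening from 0.0 (shut) to 1.0 (fully open); "gripper_force": force on a finger pad.
Only numpy, scipy, OpenCV 4.12 (cv2) and the standard library are available. Lean on these libraries where they do the work, as an engineer would, in place of code of your own. Each camera call takes 0.05 s, during which the arm holds its last target. There are 200 camera calls.

## Working session

There is one attempt and no reset: what is moved stays moved. The work goes in short steps, Python scripts to look and compute and a tool call to move; the robot and the scene stay as the last step left them, time stands still between calls to the robot, and variables do not carry over. Pictures are saved under pics/ and viewed, at most 10 in all, crops included, and the job is handed in when it is done.

Besides the shell and the picture viewer there is one more tool, called after "Emit:" by a JSON object that holds its "fn" and its "kwargs", one argument or row to a line. move_arm: Moves the arm, as the interface text tells. Its arguments: {"type":"object","properties":{"series":{"type":"array"}},"required":["series"]}

```bash
mkdir -p pics; ls
cat > h.py <<'E'
import numpy as np, cv2
from scipy.spatial.transform import Rotation as R
from cell import manip
def cap(n):
    s=manip.observe(); p,d=manip.capture(n); return s,p,d
def save(n,p): cv2.imwrite(f'pics/{n}.png',cv2.cvtColor(p,cv2.COLOR_RGB2BGR))
def pt(c,u,v,d):
    k=manip.calibration(c); q=np.array([(u-k['cx'])/k['fx']*d,(v-k['cy'])/k['fy']*d,d,1]); return (np.array(k['pose'])@q)[:3]
def plane(c,u,v,z):
    k=manip.calibration(c);P=np.array(k['pose']); r=P[:3,:3]@np.array([(u-k['cx'])/k['fx'],(v-k['cy'])/k['fy'],1]); o=P[:3,3]; return o+r*(z-o[2])/r[2]
def Rm(s):
    q=s['ee_rot']; return R.from_quat([q[1],q[2],q[3],q[0]]).as_matrix()
def wplane(s,u,v,z):
    k=manip.calibration('wrist');M=np.array(k['mount']); x,y=u-k['cx'],v-k['cy']; r=np.hypot(x,y); t=r/k['fx']
    ray=np.array([np.sin(t)*x/r,np.sin(t)*y/r,np.cos(t)]) if r>0 else np.array([0,0,1.])
    W=Rm(s); o=W@M[:3,3]+np.array(s['tool_pos']); d=W@M[:3,:3]@ray; return o+d*(z-o[2])/d[2]
def wproj(s,p):
    k=manip.calibration('wrist');M=np.array(k['mount']); q=Rm(s).T@(np.array(p)-s['tool_pos']); q=M[:3,:3].T@(q-M[:3,3])
    t=np.arctan2(np.hypot(q[0],q[1]),q[2]); a=np.arctan2(q[1],q[0]); return k['cx']+k['fx']*t*np.cos(a),k['cy']+k['fx']*t*np.sin(a)
E
python3 - <<'E'
from h import *
for n in('scene','side','wrist'):
    s,p,d=cap(n); save(n+'0',p); np.save(n+'0.npy',d)
    print(n,{k:np.round(v,3).tolist() for k,v in manip.calibration(n).items()})
print(s,manip.tip_reach)
a=cv2.imread('pics/scene0.png');b=cv2.imread('pics/side0.png');
cv2.imwrite('pics/both.png',cv2.resize(np.vstack([a,b]),(800,1200))[:, :])
E
```

```text
pics
scene {'fx': 458.039, 'fy': 458.039, 'cx': 258.918, 'cy': 193.291, 'pose': [[0.795, -0.405, 0.452, -0.175], [-0.607, -0.523, 0.598, -0.932], [-0.005, -0.75, -0.662, 1.039], [0.0, 0.0, 0.0, 1.0]]}
side {'fx': 446.194, 'fy': 446.194, 'cx': 261.416, 'cy': 184.359, 'pose': [[0.991, -0.07, 0.11, 0.34], [-0.13, -0.499, 0.857, -1.19], [-0.005, -0.864, -0.504, 0.717], [0.0, 0.0, 0.0, 1.0]]}
wrist {'fx': 297.319, 'fy': 297.319, 'cx': 257.413, 'cy': 189.991, 'mount': [[-0.0, -0.953, -0.303, 0.078], [1.0, -0.0, -0.001, 0.0], [0.001, -0.303, 0.953, -0.117], [0.0, 0.0, 0.0, 1.0]]}
{'clock': 0.1, 'joints': array([ 1.37979158,  0.68988984, -0.19452148,  1.5662453 ,  0.15726905,
        0.90247276, -0.21508112]), 'joint_velocities': array([-1.03195833e-03, -2.47140090e-03, -1.24686241e-04, -2.97213607e-03,
       -4.05612826e-04,  5.87443471e-04, -2.19614778e-05]), 'joint_torque': array([-3.07690389e-03, -5.40593612e+01, -1.27181400e+00, -1.58983934e+01,
        9.28310968e-03,  4.30803673e-03, -2.09159623e-07]), 'tool_pos': array([ 0.13917173, -0.60875807,  0.25556923]), 'ee_rot': array([-8.02583934e-04,  9.93684812e-01,  1.12204414e-01, -1.36712572e-04]), 'force': array([0.32428342, 0.77226249, 0.57408674]), 'wrist_torque': array([ 0.03808229, -0.01524253, -0.00129116]), 'gripper_force': 0.0, 'grip_width': 1.0030993165474242} 0.025
```

View pics/scene0.png

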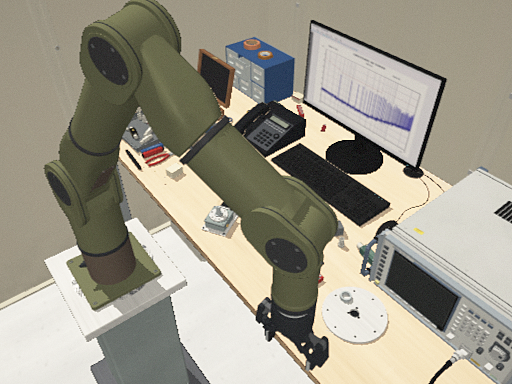

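View pics/side0.png

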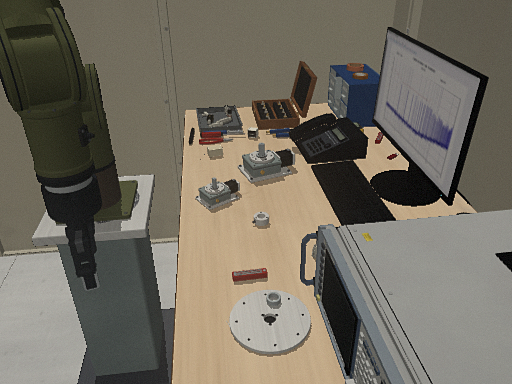

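The side view shows two drives: the larger at about (264,165), the smaller at about (215,193). The drive meant is the larger one. The collar is at about (261,219) with a screw, while the plain ring on the round table at (273,298) is the spacer. I'll confirm this in an enlarged crop.

Run:
```python
from h import *
p=cv2.imread('pics/side0.png')[125:245,180:310]
cv2.imwrite('pics/crop1.png',cv2.resize(p,None,fx=5,fy=5,interpolation=cv2.INTER_CUBIC)[:600])
d=np.load('side0.npy')
for u,v in [(262,146),(262,150),(255,158),(261,216),(261,214),(215,181),(250,175)]: print(u,v,pt('side',u,v,d[v,u]).round(3))
print(plane('side',262,144,.103),plane('side',261,216,.02))
```

```text
262 146 [0.511 0.122 0.091]
262 150 [0.511 0.118 0.079]
255 158 [0.486 0.107 0.057]
261 216 [ 0.471 -0.159  0.009]
261 214 [ 0.471 -0.16   0.016]
215 181 [ 0.35  -0.04   0.064]
250 175 [0.466 0.087 0.006]
[0.50994637 0.11253639 0.103     ] [ 0.46861504 -0.17524502  0.02      ]
```

View pics/crop1.png

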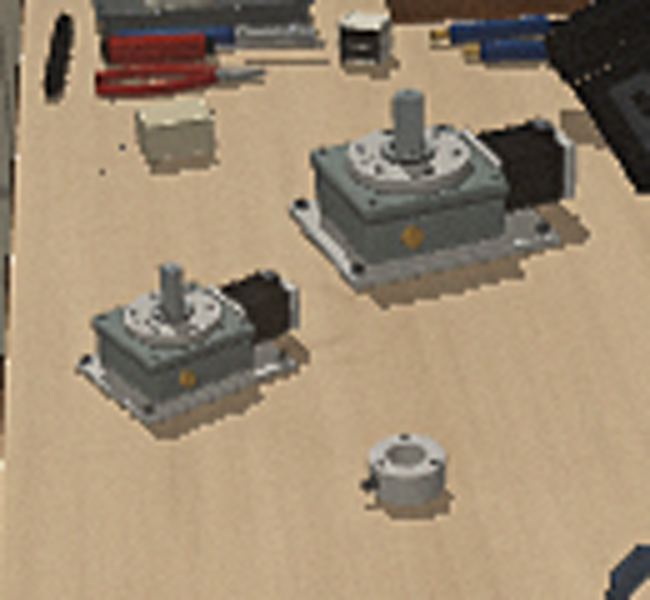

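The crop confirms it: the larger drive's spindle is at crop (408,125), near world (0.51,0.115), with the motor on its +x side. The collar at (405,470), with its dark screw to the left, is near (0.469,-0.165). I'll move to a spot between the two to look with the wrist camera.

Emit:
{"fn": "move_arm", "kwargs": {
  "series": [
    [0.06,-0.005,0,0,0.085],
    [0.12,-0.022,0,0,0.085],
    [0.175,-0.05,0,0,0.085],
    [0.225,-0.085,0,0,0.085],
    [0.27,-0.127,0,0,0.085]
  ]
}}

```text
clock: 0.78
tool_pos: [0.376, -0.4238, 0.2561]
ee_rot: [0.0, 0.994, 0.112, 0.0]
force: [0.1, 0.1, 0.3]
grip_width: 0.994
gripper_force: 0.0
```

Emit:
{"fn": "move_arm", "kwargs": {
  "series": [
    [0.037,-0.048,0,0,0.085],
    [0.07,-0.1,0,0,0.085],
    [0.098,-0.156,0,0,0.085],
    [0.12,-0.21,0,0,0.085],
    [0.139,-0.27,0,0,0.085]
  ]
}}

```text
clock: 1.4
tool_pos: [0.45, -0.1298, 0.2563]
ee_rot: [0.0, 0.994, 0.112, 0.0]
force: [1.0, -0.4, -0.4]
grip_width: 0.998
gripper_force: 0.0
```

Emit:
{"fn": "move_arm", "kwargs": {
  "series": [
    [0.013,-0.058,0,0,0.085],
    [0.022,-0.098,0,0,0.085],
    [0.022,-0.098,0,0,0.085],
    [0.022,-0.098,0,0,0.085]
  ]
}}

```text
clock: 1.9
tool_pos: [0.449, -0.0318, 0.2562]
ee_rot: [0.0, 0.994, 0.112, -0.0]
force: [-0.9, -0.2, -0.1]
grip_width: 0.997
gripper_force: 0.0
```

Run:
```python
from h import *
s,p,d=cap('wrist'); save('w1',p); np.save('w1.npy',d)
print(s['clock'],s['tool_pos'],s['joints'],Rm(s).round(3).tolist())
for q in [(.51,.115,.103),(.469,-.165,.02)]: print(wproj(s,q))
import pickle; pickle.dump(s,open('w1.pkl','wb'))
```

```text
1.9 [ 0.4490353  -0.03178276  0.256239  ] [ 0.04953419  0.46824624 -0.12129003  2.07279431  0.0973214   0.60599069
 -1.4853401 ] [[0.975, 0.222, -0.0], [0.222, -0.975, -0.001], [-0.0, 0.001, -1.0]]
(np.float64(121.79933609946553), np.float64(90.6380211460692))
(np.float64(362.38901749369614), np.float64(172.04316803686424))
```

View pics/w1.png

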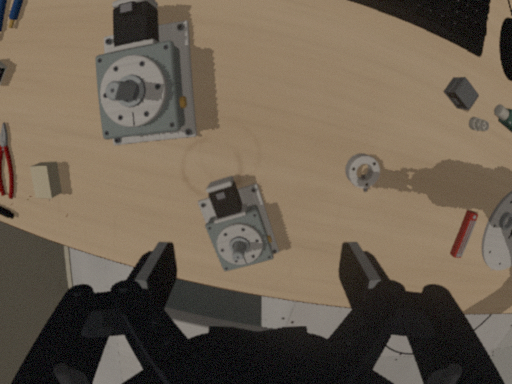

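Wrist view: the large drive's spindle top is near (120,90) with the zero mark near (133,122). The collar is near (364,170) with its screw towards (367,187). Crops next for the details.

Run:
```python
from h import *
import pickle; s=pickle.load(open('w1.pkl','rb')); p=cv2.imread('pics/w1.png')
a=cv2.resize(p[40:140,85:190],(400,381),interpolation=cv2.INTER_CUBIC); b=cv2.resize(p[140:200,335:398],(400,381),interpolation=cv2.INTER_CUBIC)
cv2.imwrite('pics/crop2.png',np.hstack([a,b]))
# collar: low saturation blob on wood
hsv=cv2.cvtColor(p,cv2.COLOR_BGR2HSV)
m=(hsv[...,1]<45).astype(np.uint8)
def blob(x0,x1,y0,y1,mm):
    q=np.zeros_like(mm); q[y0:y1,x0:x1]=mm[y0:y1,x0:x1]; n,l,st,c=cv2.connectedComponentsWithStats(q); i=1+np.argmax(st[1:,4]); return st[i],c[i],l==i
st,c,l=blob(335,395,145,200,m); print('collar',st,c,wplane(s,*c,.015))
```

```text
collar [346 155  34  36 716] [362.25558659 170.43435754] [ 0.47020395 -0.16626693  0.015     ]
```

View pics/crop2.png

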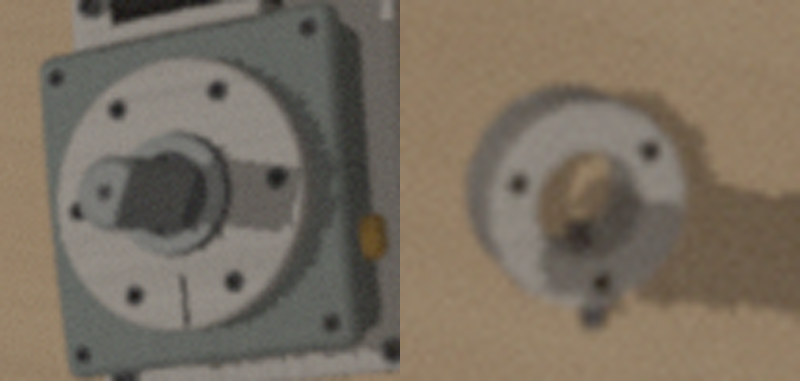

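Run:
```python
from h import *
import pickle; s=pickle.load(open('w1.pkl','rb'))
A=lambda x,y:(85+x*105/400,40+y*100/381); B=lambda x,y:(335+(x-400)*63/400,140+y*60/381)
W=lambda f,x,y,z:wplane(s,*f(x,y),z)[:2]
ang=lambda v:np.degrees(np.arctan2(v[1],v[0]))
c=W(A,179.5,193,.06);m0=W(A,181,277,.06);m1=W(A,187,325,.06)
t=W(A,108,186,.103);f0=W(A,128,157,.103);f1=W(A,118,213,.103)
print('cap',c,'mark',m0,m1,'top',t,'front dir',ang(m1-c),ang(m0-c),np.linalg.norm(m0-c),np.linalg.norm(m1-c))
# housing corners screws
h=[W(A,*q,.05) for q in [(57,78),(308,27),(332,322),(82,355)]]
print('sides',[ang(h[i]-h[j]) for i,j in((0,3),(1,2),(0,1),(3,2))], np.mean(h,0))
print('flat edge',f0,f1,ang(f1-f0),np.linalg.norm(f1-f0))
b=W(B,586,199,.02);e=W(B,593,318,.01)
print('collar',b,'screw',e,ang(e-b),np.linalg.norm(e-b))
print('tool x ang',ang(Rm(s)[:2,0]), 'tool y',ang(Rm(s)[:2,1]))
```

```text
cap [0.50919354 0.12275002] mark [0.48498261 0.11792063] [0.47132495 0.11372969] top [0.51059718 0.12468894] front dir -166.6017733614237 -168.7191936569147 0.02468788512201198 0.03892808762806148
sides [np.float64(15.902561614572642), np.float64(16.380561848955303), np.float64(106.55579683382244), np.float64(106.62394320950395)] [0.50874388 0.12481205]
flat edge [0.51864051 0.12025888] [0.50410621 0.12049428] 179.07211757781175 0.014536206957315627
collar [ 0.47051234 -0.16728213] screw [ 0.44469941 -0.1816093 ] -150.9680331873479 0.02952245230631646
tool x ang 12.854458050045126 tool y -77.14552721706427
```

The drive's yaw is about 16° and the flat faces about -91° world, roughly 73° counter-clockwise of the mark. The spindle is near (0.510,0.124). I'll go over it with the jaws square to the flat and look from close up.

Emit:
{"fn": "move_arm", "kwargs": {
  "series": [
    [0.03,-0.05,0.0,0.12,0.05],
    [0.065,-0.1,0.02,0.24,0.05],
    [0.095,-0.14,0.06,0.24,0.05],
    [0.095,-0.14,0.066,0.24,0.05],
    [0.095,-0.14,0.066,0.24,0.05]
  ]
}}

```text
clock: 2.58
tool_pos: [0.5101, 0.1245, 0.1895]
ee_rot: [0.001, 1.0, -0.009, -0.001]
force: [-0.3, -0.8, 0.0]
grip_width: 0.584
gripper_force: 0.0
```

Run:
```python
from h import *
import pickle
s,p,d=cap('wrist'); save('w2',p); pickle.dump(s,open('w2.pkl','wb'))
print(s['clock'],s['tool_pos'],s['joints'].round(3),Rm(s).round(3).tolist())
print(wproj(s,(.51,.124,.103)),wproj(s,(.51,.124,.06)))
b=cv2.cvtColor(p,cv2.COLOR_RGB2BGR)[50:300,130:400]; cv2.imwrite('pics/crop3.png',cv2.resize(b,(648,600),interpolation=cv2.INTER_CUBIC))
```

```text
2.575 [0.51013696 0.12449668 0.18954333] [-0.315  0.658 -0.021  1.936  0.027  0.551 -1.943] [[1.0, -0.017, -0.002], [-0.017, -1.0, -0.002], [-0.002, 0.002, -1.0]]
(np.float64(257.94927673166495), np.float64(207.5144811574228)) (np.float64(257.80180008520296), np.float64(189.67739252255174))
```

View pics/crop3.png

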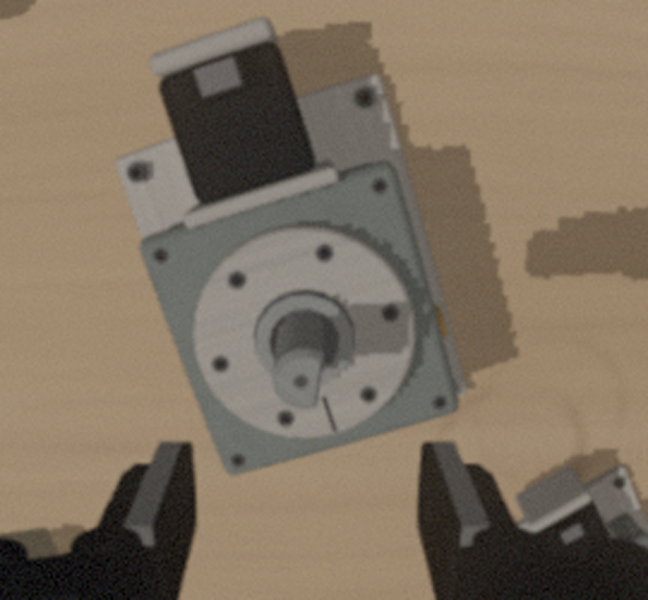

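Run:
```python
from h import *
import pickle; s=pickle.load(open('w2.pkl','rb'))
W=lambda x,y,z:wplane(s,130+x/2.4,50+y/2.4,z)[:2]
ang=lambda v:np.degrees(np.arctan2(v[1],v[0]))
print('top',W(301,381,.103),'cap',W((193+415)/2,(226+438)/2,.06))
h=[W(*q,.05) for q in [(160,256),(379,186),(440,402),(237,460)]]
print([ang(h[i]-h[j]) for i,j in((0,3),(1,2),(0,1),(3,2))],np.mean(h,0))
a,b=W(324,397,.06),W(335,430,.06);c=W(304,332,.06);print('mark',ang(b-a),ang(b-c),ang(a-c))
print('flat',ang(W(315,405,.103)-W(323,362,.103)))
```

```text
top [0.50905997 0.12587754] cap [0.51124445 0.1249652 ]
[np.float64(16.291256601886882), np.float64(16.58168193968817), np.float64(106.57471993972958), np.float64(106.38449978146481)] [0.50843272 0.12499703]
mark -163.47498188964988 -164.2762018925204 -164.70923405667327
flat 169.52238956249508
```

Emit:
{"fn": "move_arm", "kwargs": {
  "series": [
    [0,-0.003,0.02,0.16,0.045],
    [0,-0.003,0.06,0.16,0.045],
    [0,-0.003,0.093,0.16,0.045],
    [0,-0.003,0.093,0.16,0.03],
    [0,-0.003,0.093,0.16,0.025]
  ]
}}

```text
clock: 3.25
tool_pos: [0.5115, 0.1284, 0.0989]
ee_rot: [-0.0, 0.996, -0.088, 0.001]
force: [0.2, 0.6, 0.8]
grip_width: 0.295
gripper_force: 0.0
```

Emit:
{"fn": "move_arm", "kwargs": {
  "series": [
    [0,0,0,0,0.015],
    [0,0,0,0,0.005],
    [0,0,0,0,0.0],
    [0,0,0,0,0.0]
  ]
}}

```text
clock: 3.75
tool_pos: [0.5114, 0.1271, 0.0992]
ee_rot: [0.001, 0.996, -0.089, 0.001]
force: [-0.5, -5.5, 6.7]
grip_width: 0.157
gripper_force: 58.4
```

Run:
```python
from h import *
s=manip.observe(); print(s['grip_width']*85.4,s)
```

```text
13.415689061482029 {'clock': 3.75, 'joints': array([-0.34231058,  0.81613069,  0.0157601 ,  1.98894753, -0.02630216,
        0.33527368, -2.05495943]), 'joint_velocities': array([-0.00071897, -0.00043367, -0.00051346, -0.00099076,  0.00201834,
        0.00104374,  0.00042887]), 'joint_torque': array([ -2.60746233, -47.71107674,  -1.02531005,  -7.56804496,
        -0.54250656,  -0.67259867,  -0.08197226]), 'tool_pos': array([0.5113843 , 0.12714088, 0.09924939]), 'ee_rot': array([ 0.00100319,  0.99606424, -0.08862021,  0.00122058]), 'force': array([-0.54105355, -5.47020874,  6.67883522]), 'wrist_torque': array([-0.97853344,  0.12626739,  0.15450554]), 'gripper_force': 58.389824740734184, 'grip_width': 0.1570923777691104}
```

The pinch width is 13.4 mm (15 mm less the pads' give), so the jaws are square on the flat. Joint 7 is at -2.05, though, and a further clockwise turn would run it out of range. I'll open, half-turn the hand in place, pinch again and then turn.

Emit:
{"fn": "move_arm", "kwargs": {
  "series": [
    [0,0,0,0,0.06],
    [0,0,0,0,0.06],
    [0,0,0,-0.18,0.06],
    [0,0,0,-0.36,0.06],
    [0,0,0,-0.54,0.06]
  ]
}}

```text
clock: 4.38
tool_pos: [0.5107, 0.1302, 0.0975]
ee_rot: [-0.0, 0.983, 0.185, 0.0]
force: [-0.1, -0.4, -1.4]
grip_width: 0.701
gripper_force: 0.0
```

Emit:
{"fn": "move_arm", "kwargs": {
  "series": [
    [0,0,0,-0.18,0.06],
    [0,0,0,-0.36,0.06],
    [0,0,0,-0.54,0.06],
    [0,0,0,-0.72,0.06],
    [0,0,0,-0.9,0.06]
  ]
}}

```text
clock: 5.0
tool_pos: [0.5108, 0.1301, 0.0976]
ee_rot: [0.0, 0.805, 0.594, 0.0]
force: [0.1, 0.6, 0.2]
grip_width: 0.703
gripper_force: 0.0
```

Emit:
{"fn": "move_arm", "kwargs": {
  "series": [
    [0,0,0,-0.18,0.06],
    [0,0,0,-0.36,0.06],
    [0,0,0,-0.54,0.06],
    [0,0,0,-0.72,0.06],
    [0,0,0,-0.9,0.06]
  ]
}}

```text
clock: 5.62
tool_pos: [0.5108, 0.13, 0.0976]
ee_rot: [0.0, 0.466, 0.885, 0.0]
force: [-0.3, 1.1, -0.0]
grip_width: 0.706
gripper_force: 0.0
```

Emit:
{"fn": "move_arm", "kwargs": {
  "series": [
    [0,0,0,-0.18,0.06],
    [0,0,0,-0.36,0.06],
    [0,0,0,-0.54,0.06],
    [0,0,0,-0.72,0.05],
    [0,0,0,-0.8,0.04]
  ]
}}

```text
clock: 6.25
tool_pos: [0.5108, 0.1298, 0.0974]
ee_rot: [0.0, 0.087, 0.996, 0.0]
force: [-0.2, -0.1, -0.6]
grip_width: 0.47
gripper_force: 0.0
```

Run:
```python
from h import *
s=manip.observe(); W=Rm(s); print(s['clock'],s['tool_pos'],s['joints'].round(2),s['force'],np.degrees(np.arctan2(W[1,1],W[0,1])))
```

```text
6.25 [0.51079629 0.1297611  0.09741472] [ 0.09  0.92 -0.74  1.97  1.01  0.68  0.09] [-0.22833371 -0.13761445 -0.61350973] 80.05753145109831
```

Emit:
{"fn": "move_arm", "kwargs": {
  "series": [
    [0,-0.003,0,0,0.03],
    [0,-0.003,0,0,0.015],
    [0,-0.003,0,0,0.0],
    [0,-0.003,0,0,0.0],
    [0,-0.003,0,0,0.0]
  ]
}}

```text
clock: 6.88
tool_pos: [0.5103, 0.1272, 0.0976]
ee_rot: [0.0, 0.088, 0.996, 0.0]
force: [-0.0, 1.2, 3.6]
grip_width: 0.158
gripper_force: 58.8
```

Emit:
{"fn": "move_arm", "kwargs": {
  "series": [
    [-0.0003,0,0,0.18,0.0],
    [-0.0007,0,0,0.36,0.0],
    [-0.001,0,0,0.54,0.0],
    [-0.0015,-0.0005,0,0.72,0.0],
    [-0.002,-0.001,0,0.9,0.0]
  ]
}}

```text
clock: 7.5
tool_pos: [0.5112, 0.1249, 0.0976]
ee_rot: [0.0, 0.515, 0.857, -0.001]
force: [-2.9, 0.4, 5.7]
grip_width: 0.161
gripper_force: 59.8
```

Emit:
{"fn": "move_arm", "kwargs": {
  "series": [
    [0,0,0,0.15,0.0],
    [0,0,0,0.21,0.0],
    [0,0,0,0.21,0.0],
    [0,0,0,0.21,0.0]
  ]
}}

```text
clock: 8.0
tool_pos: [0.5111, 0.1244, 0.0976]
ee_rot: [0.0, 0.6, 0.8, -0.001]
force: [-2.3, -1.3, 6.6]
grip_width: 0.162
gripper_force: 59.9
```

Run:
```python
from h import *
s=manip.observe(); W=Rm(s); print(s['clock'],s['tool_pos'],s['joints'].round(2),s['force'],s['wrist_torque'],s['grip_width']*85.4,np.degrees(np.arctan2(W[1,1],W[0,1])))
```

```text
8.0 [0.51107116 0.12436478 0.09759613] [-0.05  0.85 -0.47  1.97  0.79  0.51 -0.81] [-2.28262496 -1.30481016  6.62889531] [-0.09411042  0.32920364 -0.09869424] 13.876342272061049 16.24406414247605
```

Turned: the jaws now lie at 16.2° and the drive's yaw is 16.4°. The width of 13.9 mm hints at about 3° of lag, so I'll overshoot slightly before releasing and then go to the collar.

Emit:
{"fn": "move_arm", "kwargs": {
  "series": [
    [0,0,0,0.04,0.0],
    [0,0,0,0.04,0.0],
    [0,0,0,0.0,0.06],
    [0,0,0,0,0.06],
    [0,0,-0.06,0,0.06]
  ]
}}

```text
clock: 8.62
tool_pos: [0.5095, 0.1239, 0.1544]
ee_rot: [-0.002, 0.6, 0.8, -0.004]
force: [0.7, 0.2, 0.0]
grip_width: 0.705
gripper_force: 0.0
```

Emit:
{"fn": "move_arm", "kwargs": {
  "series": [
    [0,0,-0.035,0,0.06],
    [-0.05,-0.025,-0.04,-0.18,0.06],
    [-0.1,-0.05,-0.04,-0.36,0.06],
    [-0.15,-0.07,-0.04,-0.54,0.06],
    [-0.2,-0.09,-0.04,-0.72,0.06]
  ]
}}

```text
clock: 9.25
tool_pos: [0.4811, -0.0938, 0.1972]
ee_rot: [0.0, 0.277, 0.961, -0.0]
force: [1.1, 0.1, -0.2]
grip_width: 0.706
gripper_force: 0.0
```

Run:
```python
from h import *
s=manip.observe(); W=Rm(s); c=np.array([.4705,-.1673,.19])
print(s['clock'],s['tool_pos'],s['joints'].round(2),np.degrees(np.arctan2(W[1,1],W[0,1])), W.T@(c-s['tool_pos']))
```

```text
9.25 [ 0.481139   -0.09383233  0.19721561] [ 0.61  0.74 -0.86  2.01  0.81  0.78  0.28] 57.86056822179082 [-0.03007345 -0.06786701  0.00723942]
```

Emit:
{"fn": "move_arm", "kwargs": {
  "series": [
    [-0.015,-0.03,0.003,-0.18,0.06],
    [-0.03,-0.068,0.007,-0.36,0.06],
    [-0.03,-0.068,0.007,-0.54,0.06],
    [-0.03,-0.068,0.007,-0.72,0.06],
    [-0.03,-0.068,0.007,-0.9,0.06]
  ]
}}

```text
clock: 9.88
tool_pos: [0.47, -0.1659, 0.19]
ee_rot: [-0.0, -0.168, 0.986, 0.0]
force: [0.4, 1.1, -0.5]
grip_width: 0.695
gripper_force: 0.0
```

Emit:
{"fn": "move_arm", "kwargs": {
  "series": [
    [0,0,0,-0.17,0.06],
    [0,0,0,-0.17,0.06]
  ]
}}

```text
clock: 10.12
tool_pos: [0.4701, -0.1656, 0.1899]
ee_rot: [-0.0, -0.248, 0.969, 0.0]
force: [0.0, -1.0, 0.1]
grip_width: 0.698
gripper_force: 0.0
```

Run:
```python
from h import *
import pickle
s,p,d=cap('wrist'); pickle.dump(s,open('w3.pkl','wb')); save('w3',p); W=Rm(s)
print(s['clock'],s['tool_pos'],s['joints'].round(2),np.degrees(np.arctan2(W[1,1],W[0,1])))
u,v=wproj(s,(.4705,-.1673,.02)); print(u,v)
b=cv2.cvtColor(p,cv2.COLOR_RGB2BGR); b=b[100:300,150:370]; cv2.imwrite('pics/crop4.png',cv2.resize(b,None,fx=3,fy=3,interpolation=cv2.INTER_CUBIC))
```

```text
10.125 [ 0.47005076 -0.16556116  0.1898543 ] [ 0.87  0.86 -1.11  1.98  0.98  0.96  1.32] 118.70094234949865
255.83768851773615 175.84034049467215
```

View pics/crop4.png

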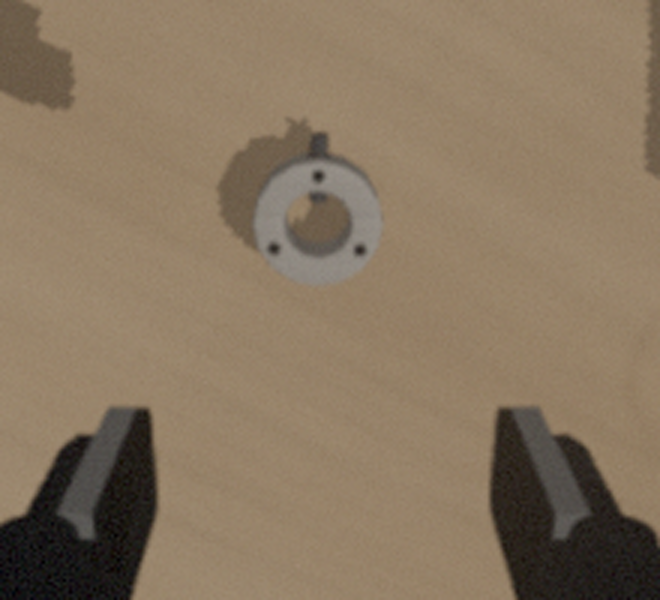

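Collar top centre is at crop (318,220) with the screw end at (319,134), so it points along tool +x as wanted. Descend, grip and lift.

Emit:
{"fn": "move_arm", "kwargs": {
  "series": [
    [0.001,-0.001,0.05,0,0.06],
    [0.002,-0.0017,0.1,0,0.06],
    [0.002,-0.0017,0.14,0,0.06],
    [0.002,-0.0017,0.16,0,0.06],
    [0.002,-0.0017,0.16,0,0.06]
  ]
}}

```text
clock: 10.8
tool_pos: [0.4685, -0.1678, 0.0291]
ee_rot: [-0.001, -0.248, 0.969, 0.0]
force: [0.1, -0.6, 0.2]
grip_width: 0.705
gripper_force: 0.0
```

Emit:
{"fn": "move_arm", "kwargs": {
  "series": [
    [0,0,0,0,0.045],
    [0,0,0,0,0.035],
    [0,0,0,0,0.03],
    [0,0,0,0,0.03],
    [0,0,0,0,0.03]
  ]
}}

```text
clock: 11.42
tool_pos: [0.47, -0.1678, 0.0318]
ee_rot: [0.001, -0.249, 0.969, -0.0]
force: [-1.0, 0.5, 7.9]
grip_width: 0.485
gripper_force: 60.4
```

Emit:
{"fn": "move_arm", "kwargs": {
  "series": [
    [0,0,-0.03,0,0.03],
    [0,0,-0.08,0,0.03],
    [-0.02,0.027,-0.13,0.05,0.03],
    [-0.055,0.075,-0.15,0.12,0.03],
    [-0.09,0.12,-0.15,0.215,0.03]
  ]
}}

```text
clock: 12.05
tool_pos: [0.4916, -0.0178, 0.1828]
ee_rot: [0.003, -0.141, 0.99, -0.0]
force: [0.6, 0.1, -0.4]
grip_width: 0.488
gripper_force: 61.3
```

Run:
```python
from h import *
s=manip.observe(); W=Rm(s); c=np.array([.5085,.1247,.18])
print(s['clock'],s['tool_pos'],s['force'],s['grip_width'],s['joints'].round(2),np.degrees(np.arctan2(W[1,1],W[0,1])), W.T@(c-s['tool_pos']))
```

```text
12.05 [ 0.491632   -0.01781036  0.18276732] [ 0.60800225  0.06230708 -0.3763257 ] 0.48788343031536746 [ 0.53  0.83 -1.02  2.01  0.96  0.88  0.81] 106.23706790437947 [-0.05602952  0.13211314  0.00286367]
```

Run:
```python
from h import *
import pickle
s,p,d=cap('wrist'); pickle.dump(s,open('w4.pkl','wb')); save('w4',p)
print(wproj(s,(.5085,.1247,.103)),wproj(s,s['tool_pos']-np.array([0,0,.01])))
b=cv2.cvtColor(p,cv2.COLOR_RGB2BGR)
a=cv2.resize(b[150:350,370:512],(426,600),interpolation=cv2.INTER_CUBIC); c=cv2.resize(b[150:350,190:314],(372,600),interpolation=cv2.INTER_CUBIC)
cv2.imwrite('pics/crop5.png',np.hstack([c,a]))
```

```text
(np.float64(410.6203362007134), np.float64(266.8156663006116)) (np.float64(258.0675910594849), np.float64(259.94658667268857))
```

View pics/crop5.png

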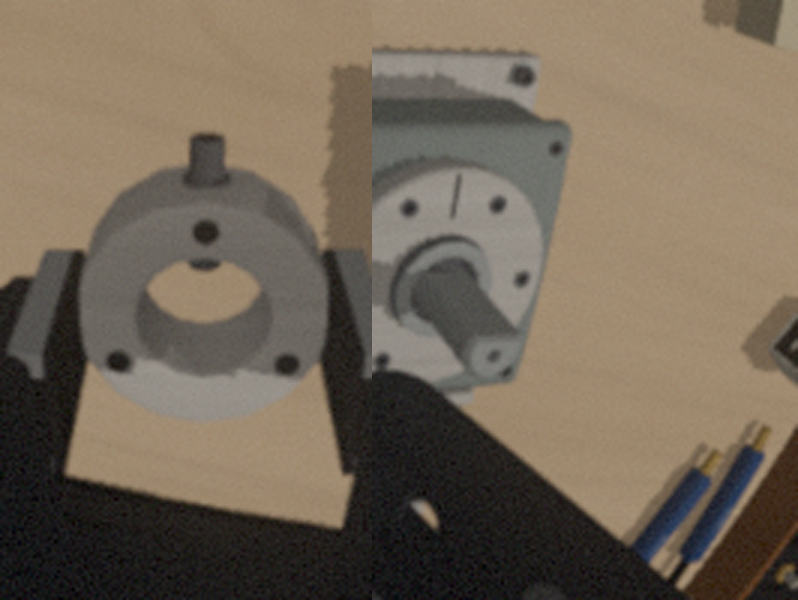

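Run:
```python
from h import *
import pickle; s=pickle.load(open('w4.pkl','rb')); W=Rm(s)
A=lambda x,y:(370+(x-372)/3,150+y/3); B=lambda x,y:(190+x/3,150+y/3)
ang=lambda v:np.degrees(np.arctan2(v[1],v[0]))
t=wplane(s,*A(494,356),.103); e0=wplane(s,*A(473,352),.103); e1=wplane(s,*A(521,334),.103)
m0=wplane(s,*A(455,217),.06);m1=wplane(s,*A(460,175),.06)
print('top',t,'edge',ang((e0-e1)[:2]),np.linalg.norm(e0-e1),'mark',ang((m1-m0)[:2]))
for dz in(.010,.012,.014):
    z=s['tool_pos'][2]-dz
    pts=[wplane(s,*B(*q),z) for q in((80,305),(328,305),(204,205),(204,418),(204,311))]
    P=[(W.T@(q-s['tool_pos'])*1000).round(1)[:2] for q in pts]; print(dz,P)
z=s['tool_pos'][2]-.022; q=wplane(s,*B(206,140),z); print('screw',(W.T@(q-s['tool_pos'])).round(4))
h=[wplane(s,*B(*q),s['tool_pos'][2]-.012) for q in((205,232),(119,361),(287,364))]; print('holes mean',W.T@(np.mean(h,0)-s['tool_pos']),'ang',ang((W.T@(h[0]-(h[1]+h[2])/2))[:2]),[np.linalg.norm(h[i]-h[i-1]) for i in range(3)])
```

```text
top [0.5102313  0.12579801 0.103     ] edge -56.91736926114228 0.016033994062274518 mark -160.4569460363665
0.01 [array([  4.6, -20.3]), array([ 4.6, 20.3]), array([22.6, -0. ]), array([-18.3,  -0. ]), array([ 3.7, -0. ])]
0.012 [array([  3.5, -20.6]), array([ 3.4, 20.6]), array([21.8, -0. ]), array([-19.8,  -0. ]), array([ 2.5, -0. ])]
0.014 [array([  2.3, -21. ]), array([ 2.3, 20.9]), array([20.9, -0. ]), array([-21.3,  -0. ]), array([ 1.4, -0. ])]
screw [0.0292 0.0003 0.0219]
holes mean [ 4.04178080e-04 -6.63185764e-05  1.19982684e-02] ang 0.7037256613663255 [np.float64(0.029000042663031397), np.float64(0.028757768261739106), np.float64(0.028840428148757917)]
```

Emit:
{"fn": "move_arm", "kwargs": {
  "series": [
    [-0.025,0.055,0.0,0,0.03],
    [-0.048,0.11,0.0,0,0.03],
    [-0.0576,0.1324,0.01,0,0.03],
    [-0.0576,0.1324,0.035,0,0.03],
    [-0.0576,0.1324,0.035,0,0.03]
  ]
}}

```text
clock: 12.72
tool_pos: [0.5069, 0.1231, 0.1443]
ee_rot: [-0.001, -0.144, 0.99, -0.001]
force: [0.3, -0.7, 0.3]
grip_width: 0.484
gripper_force: 61.3
```

```bash
cat > st.py <<'E'
from h import *
s=manip.observe(); W=Rm(s); c=np.array([.5098,.1254,.145])
print(s['clock'],s['tool_pos'].round(4),'F',(W.T@s['force']).round(1),'T',(W.T@s['wrist_torque']).round(2),s['grip_width'],s['gripper_force'],np.degrees(np.arctan2(W[1,1],W[0,1])).round(1),'tool d', (W.T@(c-s['tool_pos'])).round(4),'tilt',W[:2,2].round(4))
E
python3 st.py
```

```text
12.725 [0.5069 0.1231 0.1443] F [-0.1 -0.8 -0.3] T [-0.01 -0.01  0.01] 0.4841631086488181 61.33143424987793 106.6 tool d [-0.0035  0.0014 -0.0007] tilt [-0.0027 -0.0021]
```

Emit:
{"fn": "move_arm", "kwargs": {
  "series": [
    [-0.0035,0.0014,0,0,0.03],
    [-0.0035,0.0014,0.004,0,0.03],
    [-0.0035,0.0014,0.008,0,0.03],
    [-0.0035,0.0014,0.012,0,0.03],
    [-0.0035,0.0014,0.012,0,0.03]
  ]
}}

```text
clock: 13.35
tool_pos: [0.5107, 0.1261, 0.1329]
ee_rot: [-0.0, -0.144, 0.99, -0.0]
force: [-0.0, -0.1, -1.9]
grip_width: 0.481
gripper_force: 61.3
```

```bash
python3 st.py
```

```text
13.35 [0.5107 0.1261 0.1329] F [ 0.  -0.1  1.9] T [-0.03 -0.06 -0.03] 0.48083668396568074 61.34328782558441 106.5 tool d [ 0.001  -0.0004 -0.0121] tilt [-0.0006 -0.0004]
```

Emit:
{"fn": "move_arm", "kwargs": {
  "series": [
    [0.0008,-0.0004,0,0,0.03],
    [0.0008,-0.0004,0.003,0,0.03],
    [0.0008,-0.0004,0.005,0,0.03],
    [0.0008,-0.0004,0.005,0,0.03]
  ]
}}

```text
clock: 13.85
tool_pos: [0.5101, 0.1256, 0.1281]
ee_rot: [-0.0, -0.144, 0.99, -0.0]
force: [0.6, 0.1, -0.8]
grip_width: 0.486
gripper_force: 61.3
```

```bash
python3 st.py
```

```text
13.85 [0.5101 0.1256 0.1281] F [-0.6 -0.   0.8] T [ 0.01  0.07 -0.01] 0.4861278300584156 61.34343981742859 106.5 tool d [ 0.0004 -0.0001 -0.0169] tilt [-0.0003 -0.0002]
```

Emit:
{"fn": "move_arm", "kwargs": {
  "series": [
    [0,0,0.002,0,0.03],
    [0,0,0.004,0,0.03],
    [0,0,0.006,0,0.03],
    [0,0,0.006,0,0.03]
  ]
}}

```text
clock: 14.35
tool_pos: [0.5101, 0.1256, 0.1221]
ee_rot: [-0.0, -0.144, 0.99, -0.0]
force: [0.8, -0.7, -1.2]
grip_width: 0.485
gripper_force: 61.3
```

```bash
python3 st.py
```

```text
14.35 [0.5101 0.1256 0.1221] F [-0.5 -0.9  1.2] T [-0.03  0.    0.01] 0.4846154144289278 61.345137655735016 106.5 tool d [ 0.0004 -0.0001 -0.0229] tilt [-0.0002 -0.0001]
```

No contact 12.7 mm below the spindle's top, so the screw is passing the flat. Continue down to the ring.

Emit:
{"fn": "move_arm", "kwargs": {
  "series": [
    [0,0,0.005,0,0.03],
    [0,0,0.01,0,0.03],
    [0,0,0.015,0,0.03],
    [0,0,0.02,0,0.03],
    [0,0,0.022,0,0.03]
  ]
}}

```text
clock: 14.98
tool_pos: [0.5102, 0.1256, 0.0998]
ee_rot: [-0.0, -0.144, 0.99, -0.0]
force: [-0.9, -0.2, -0.6]
grip_width: 0.488
gripper_force: 61.4
```

Emit:
{"fn": "move_arm", "kwargs": {
  "series": [
    [0,0,0.002,0,0.03],
    [0,0,0.004,0,0.03],
    [0,0,0.005,0,0.03],
    [0,0,0.005,0,0.03]
  ]
}}

```text
clock: 15.48
tool_pos: [0.5102, 0.1257, 0.0956]
ee_rot: [0.0, -0.144, 0.99, -0.0]
force: [-1.2, -1.0, 4.1]
grip_width: 0.487
gripper_force: 61.8
```

```bash
python3 st.py
```

```text
15.475 [0.5102 0.1257 0.0956] F [ 1.5 -0.6 -4.1] T [0.06 0.35 0.04] 0.4866851685733636 61.79650068283081 106.5 tool d [ 0.0004 -0.0002 -0.0494] tilt [ 0.0003 -0.0001]
```

Emit:
{"fn": "move_arm", "kwargs": {
  "series": [
    [0,0,0.0012,0,0.03],
    [0,0,0.0025,0,0.03],
    [0,0,0.0035,0,0.03],
    [0,0,0.0035,0,0.03]
  ]
}}

```text
clock: 15.98
tool_pos: [0.5102, 0.1257, 0.0925]
ee_rot: [0.0, -0.144, 0.99, -0.0]
force: [-2.5, -2.2, 8.3]
grip_width: 0.486
gripper_force: 62.3
```

```bash
python3 st.py
```

```text
15.975 [0.5102 0.1257 0.0925] F [ 3.1 -1.4 -8.3] T [ 0.17  0.65 -0.01] 0.48623618508146255 62.32339292764664 106.5 tool d [ 0.0004 -0.0002 -0.0525] tilt [ 0.0006 -0.0004]
```

The force is 8.3 N, which by the ring's spring means about 3 mm pressed in. One look to confirm, with the hand holding still.

Run:
```python
from h import *
s,p,d=cap('wrist'); print(s['force'],s['tool_pos'])
b=cv2.cvtColor(p,cv2.COLOR_RGB2BGR)[120:320,150:370]; cv2.imwrite('pics/crop6.png',cv2.resize(b,None,fx=3,fy=3,interpolation=cv2.INTER_CUBIC))
```

```text
[-2.54105331 -2.22260323  8.30994068] [0.51018034 0.12572328 0.09245201]
```

View pics/crop6.png

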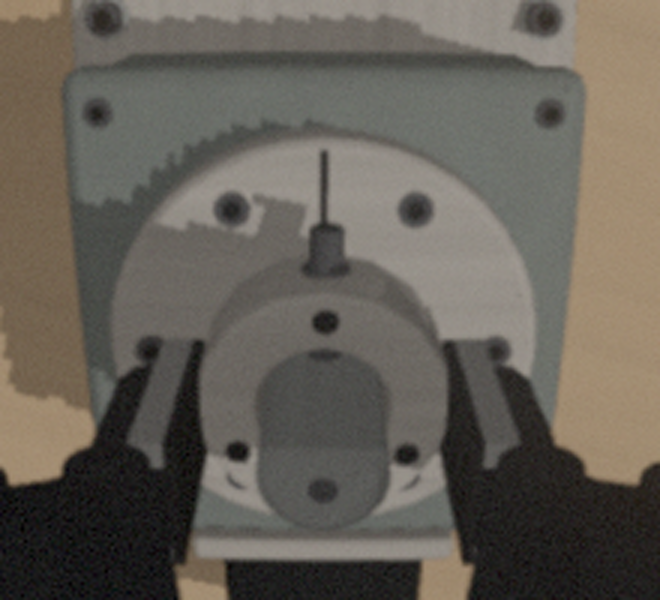

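The picture shows the collar down around the spindle. Its screw at crop (325,250) is in line with the zero mark at (324,190), the flat faces the screw, and the pads hold the collar.

```bash
python3 -c "
from cell import manip
print(manip.finish_job())"
```

```text
the job is handed in; nothing more can be done
None
```

I've handed the job in: the flat faces the zero mark, and the collar is down over the spindle with its screw in line with the mark. The fingers still grip the collar and press it down with about 8 N, which puts the spring ring roughly 3 mm into the cap; it took about 16 s.

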